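# Check the joint of a broken marble plinth with a gauge blade

## Robot

A 6-joint arm with a two-finger parallel gripper is mounted at the origin on the work surface. World frame = base frame: x ahead of the robot, y to its left, z up, the work surface at z = 0. Lengths are in m, angles in rad, forces in N, time in s.
With the tool pointing down it reaches from about 0.325 to 0.75 m from the base axis. Payload 7.6 kg.
Tool frame: the origin (TCP) lies at the very end of the fingers, on their centre line; the grasp point (between the pads) lies grip_depth behind it (grip_depth is the distance from the TCP to the grasp point, in m); z points along the fingers, y is the line along which they close (so a half turn about z gives the same grasp; the last joint's range is limited). The gripper opens to 85 mm and grips with 20 to 120 N. Pads are 22 mm wide; open, the fingers measure 114 mm over their backs; the gripper's body (76 mm by 85 mm) begins 54 mm behind the grasp point. The pads swing forward as they close: fully open they stand 13 mm farther back than shut.
Start: joints at [-1.342, 0.052, 1.401, -0, 1.689, -0.07], TCP at [0.155, -0.502, 0.231] pointing down, gripper open.
Joint ranges: [-2.9, 2.9], [-0.91, 2.17], [0.12, 2.37], [-1.06, 4.2], [0.26, 2.73], [-2.93, 2.93]. Speed limits (rad/s): [2.57, 2.57, 3.01, 3.14, 3.14, 3.14].

## Interface

Orientations are given as a unit quaternion [x, y, z, w].
In Python, from plant import * gives the robot as it stands.
- The arm moves only by the tool arm_command, never from a script. Its argument "commands" is one flat list of numbers, 4 for each row, row after row: the shift along the tool's x, y, z in cm, then the turn about the tool's z in degrees. A call has exactly 8 rows; each row is the pose to reach, as a shift and turn from the pose commanded when the call began, along the tool's axes at that moment; what a row does not reach only later rows make up. A row lasts 1/12 s, in which the tool goes at most 41.7 mm and 7.16 degrees, less where a joint would pass 70% of its speed; a pose out of reach is approached as far as the arm can. A call with a gripper value outside its range is refused whole. "hand" is the finger opening in cm, from 0 to 8.54, set as the call begins (left out, the last holds). The fingers move at their own pace and stop on an object; the grip force is fixed at half the most. Time passes only in rows, so rows that repeat a pose let the fingers close, or fill a call up. It gives the time, the measured TCP pose, the force, the opening and the grip force at its end, in the units of the state.
- read_state(): the state, without advancing time (a new reading comes with each control period).
- read_camera(name): name is "scene" or "top" or "wrist"; returns a dict with "pixels" (400x640x3 uint8, red, green, blue), "fx", "fy", "cx", "cy" (pixels), "extrinsics" (4x4, takes a point from world to camera coordinates); the wrist camera has in their place "hand_eye" (4x4, takes a point from camera to tool coordinates, whose origin is the TCP and whose axes are the flange's). Camera axes: x right, y up, looking along -z (the intrinsics and any distortion apply to the point x, -y, -z); pixel columns grow to the right and rows downward; lengths in m; the calibration is good to about 2 mm. A picture is of the moment at which its call begins: read the wrist's pose just before it. There is no depth.
- hand_in(): hands the job in; it is judged then, once.
Trained networks look in a picture, given as the dict that the camera call returned (one of the last four; its "shot" number tells which), for a name from the list of things; names that differ only in an ending like _2 or _b are one class to them, and where a whole thing is asked for, a point or a joint stands for the part that bears it (a point fixed in the world has none). Each returns a list of dicts, best first, with "p" (0 to 1); they miss things now and then, are a little off and sometimes report something else, mostly with a low value. They report only what shows in the picture. A call takes as long as a camera call. They do not tell look-alikes from the thing itself.
- search_frame(picture, label): "at" ([row, column] in pixels, amid what is visible of it).
- tip_of(picture, label): "at" ([row, column] in pixels: a listed point, or the origin of a listed thing).
The state is a dict: "clock": time; "joint_pos": joint angles; "joint_vel": joint speeds; "joint_efforts": joint torques, N m; "eef_pos": TCP position; "ee_rot": TCP orientation; "wrist_force": force on the tool from outside, world axes, zero at the start; "wrist_torque": the same for the moment, N m; "grip_width": opening from 0.0 (shut) to 1.0 (fully open); "grip_force": force on a finger pad.
Only numpy, scipy, OpenCV 4.12 (cv2) and the standard library are available. Lean on these libraries where they do the work, as an engineer would, in place of code of your own. Each camera call takes 0.05 s, during which the arm holds its last target. There are 200 camera calls.

## Task

Slide the carriage fully home against its stop so that the two marble halves stand at their set joint gap. Then take the slim gauge from the rack and, holding it by its grip, insert its blade down into the gap, midway along the joint, until the gauge's cross bar rests flat on both stones; leave it standing there with the carriage still home. Leave the stout gauge in the rack and do not disturb the other things on the table.

Things in the scene. Friction and masses are not known exactly. Their poses are not given: they have to be found in the camera images.
- joint_gap (a point): Middle of the gap between the two marble halves with the carriage home, level with their flat tops, 94 mm above the table. x along the gap (stones 70 mm long in x), y along the slide towards the fixed half, z up. With the carriage home the gap is 10 mm wide (y -5 to +5 mm), open at the top and both ends, free for 60 mm down.
- jig: Fixed jig: grey bed plate 120 mm wide (x), from y -205 to +80 mm; on it the fixed marble half (y +5 to +65 mm, moulded block, top at z 94 mm) and the carriage with the other half. Origin on the table under point joint_gap, same axes.
- carriage (a joint): Position (m) of the aluminium carriage that bears the movable marble half: 0 = fully home against the stop (dark steel block under the fixed half), growing along -y of joint_gap, up to 0.075. It slides with about 3 N of friction and stays where left; the blade pushing sideways on the stone can move it.
- carriage_post (a point): Grip point on the upright round steel post (16 mm in diameter) on the carriage's outer end; moves with it. The post's foot on the carriage plate is 28 mm below this point, its top 22 mm above. With the carriage home it lies at y -107 mm of joint_gap. The stone's face is 42 mm from the post's axis towards +y, its top 32 mm above this point. Axes as joint_gap.
- slim_gauge: Thinner of two steel gauges, about 0.15 kg, hanging by its cross bar in a rack slot. Origin: centre of the cross bar's underside; z up, x along the blade's width. Blade 36 (x) x 6 mm (y), reaching 45 mm below the origin, last 3 mm a wedge edge. Cross bar 52 x 28 x 8 mm. Flat aluminium grip on top 24 (x) x 10 mm (y), z 8 to 52 mm. Same either way round.
- stout_gauge: The thicker gauge, in the other slot of the rack: same form, axes and origin, but blade 14 mm and grip 24 mm thick (y). It does not fit the gap; it stays in the rack.
- rack: Fixed wooden block 170 (x) x 60 (y) x 62 mm high, origin under its centre, with two upright slots 44 (x) x 18 mm (y), 52 mm deep, centred at x = -45 and +45 mm; the cross bars of the gauges rest on its top.
- amber_bottle: Bystander: closed amber bottle, 56 mm in diameter, 120 mm high, origin under its centre.
- white_bottle: Bystander: closed white bottle, 44 mm in diameter, 100 mm high, origin under its centre.
- swab_pot: Bystander: open white ceramic pot, 66 mm in diameter, 50 mm high, origin under its centre.
- spatula: Bystander: spatula about 190 mm long lying along its x.
- brush: Bystander: brush about 180 mm long lying along its x.
- marble_chip: Bystander: loose chip of marble, 50 x 40 mm, about 35 mm high, origin under its centre.
Mind the look-alikes: they are no part of the job. What is shaped like the slim_gauge but blue or red is not meant.

How it is judged:
By the outcome, as a careful person would: the job done as asked, in the order asked, and still so for the second after the job is handed in, with the robot touching nothing.
It also fails if it takes over 61 s, if anything falls off the work surface, if the arm or the gripper's body presses on something with over 40 N, if the wrist force passes 120 N, or if a joint passes its speed limit or range.

## Working session

There is one attempt and no reset: what is moved stays moved. The work goes in short steps, Python scripts to look and compute and a tool call to move; the robot and the scene stay as the last step left them, time stands still between calls to the robot, and variables do not carry over. Pictures are saved under pics/ and viewed, at most 10 in all, crops included, and the job is handed in when it is done.

Besides the shell and the picture viewer there is one more tool, called as name(argument=value, ...), one argument or row to a line, values as JSON. arm_command: Moves the arm, as the interface text tells. Its arguments: {"type":"object","properties":{"commands":{"type":"array","items":{"type":"number"}},"hand":{"type":"number"}},"required":["commands"]}

```bash
ls; mkdir -p pics
cat > h.py <<'E'
from plant import *
import numpy as np, cv2
from scipy.spatial.transform import Rotation as R
def save(p,n): cv2.imwrite('pics/'+n+'.png',p['pixels'][:,:,::-1])
def ray(p,at,st=None):
    r,c=at
    d=np.array([(c-p['cx'])/p['fx'],-(r-p['cy'])/p['fy'],-1.])
    if 'extrinsics' in p: M=np.linalg.inv(np.array(p['extrinsics']))
    else:
        T=np.eye(4);T[:3,:3]=R.from_quat(st['ee_rot']).as_matrix();T[:3,3]=st['eef_pos'];M=T@np.array(p['hand_eye'])
    return M[:3,3],M[:3,:3]@d
def atz(p,at,z,st=None):
    o,d=ray(p,at,st);return o+d*(z-o[2])/d[2]
def proj(p,X,st=None):
    if 'extrinsics' in p: E=np.array(p['extrinsics'])
    else:
        T=np.eye(4);T[:3,:3]=R.from_quat(st['ee_rot']).as_matrix();T[:3,3]=st['eef_pos'];E=np.linalg.inv(T@np.array(p['hand_eye']))
    c=E[:3,:3]@X+E[:3,3];return np.array([p['cy']-p['fy']*c[1]/-c[2],p['cx']+p['fx']*c[0]/-c[2]])
def tri(rs):
    A=0;b=0
    for o,d in rs:
        d=d/np.linalg.norm(d);P=np.eye(3)-np.outer(d,d);A=A+P;b=b+P@o
    return np.linalg.solve(A,b)
E
cat > a.py <<'E'
from h import *
np.set_printoptions(precision=3,suppress=True)
s=read_state();print(s)
ps={n:read_camera(n) for n in('scene','top')}
print({k:v for k,v in ps['top'].items() if k!='pixels'})
for n,p in ps.items():
    save(p,n)
    for l,z in [('joint_gap',.094),('carriage_post',.06),('slim_gauge',.062),('stout_gauge',.062),('rack',0),('jig',0),('amber_bottle',0),('white_bottle',0),('swab_pot',0),('marble_chip',0)]:
        for q in tip_of(p,l)[:3]: print(n,l,round(q['p'],2),np.round(q['at']),atz(p,q['at'],z))
cv2.imwrite('pics/both.png',np.vstack([ps['scene']['pixels'],ps['top']['pixels']])[:,:,::-1])
E
python3 a.py
```

```text
pics
{'clock': 0.0, 'joint_pos': array([-1.342,  0.053,  1.402,  0.   ,  1.689, -0.07 ]), 'joint_vel': array([ 0.   ,  0.   , -0.   ,  0.   , -0.003,  0.   ]), 'joint_efforts': array([ -0.002, -38.166, -36.019,  -0.   ,   0.006,  -0.   ]), 'eef_pos': array([ 0.155, -0.501,  0.23 ]), 'ee_rot': array([ 0.989,  0.149, -0.   , -0.001]), 'wrist_force': array([-0.594, -0.416,  0.623]), 'wrist_torque': array([-0.032, -0.02 , -0.031]), 'grip_force': 0.0, 'grip_width': 0.9969885375921612}
{'fx': 404.25631462211464, 'fy': 404.25631462211464, 'cx': 318.9002680921751, 'cy': 198.04226958949525, 'extrinsics': array([[-0.01 , -1.   ,  0.01 ,  0.011],
       [ 0.991, -0.009,  0.13 , -0.536],
       [-0.13 ,  0.011,  0.991, -1.193],
       [ 0.   ,  0.   ,  0.   ,  1.   ]]), 'shot': 2}
scene joint_gap 0.76 [165. 366.] [0.582 0.171 0.094]
scene carriage_post 0.72 [208. 351.] [0.622 0.042 0.06 ]
scene carriage_post 0.72 [188. 356.] [0.595 0.108 0.06 ]
scene slim_gauge 0.91 [247. 191.] [ 0.378 -0.299  0.062]
scene slim_gauge 0.86 [270. 219.] [ 0.478 -0.305  0.062]
scene stout_gauge 0.87 [284. 250.] [ 0.
[... 386 characters left out ...]
161  0.   ]
top joint_gap 0.78 [181. 260.] [0.581 0.178 0.094]
top carriage_post 0.9 [168. 309.] [0.623 0.034 0.06 ]
top slim_gauge 0.8 [262. 419.] [ 0.342 -0.284  0.062]
top slim_gauge 0.64 [198. 459.] [ 0.528 -0.412  0.062]
top slim_gauge 0.53 [216. 424.] [ 0.476 -0.303  0.062]
top stout_gauge 0.61 [166. 311.] [0.628 0.03  0.062]
top stout_gauge 0.46 [188. 416.] [ 0.559 -0.285  0.062]
top rack 0.83 [204. 414.] [ 0.518 -0.292  0.   ]
top jig 0.74 [184. 268.] [0.586 0.166 0.   ]
top amber_bottle 0.95 [187. 188.] [0.579 0.416 0.   ]
top white_bottle 0.72 [227. 205.] [0.453 0.359 0.   ]
top swab_pot 0.65 [134. 384.] [ 0.747 -0.204  0.   ]
top marble_chip 0.78 [259. 376.] [ 0.351 -0.168  0.   ]
```

View pics/both.png

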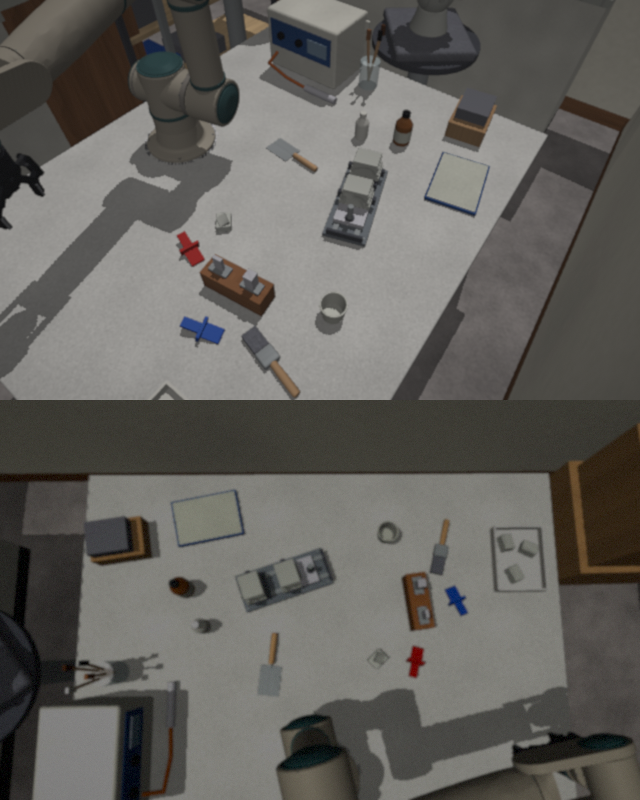

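The scene view shows the rack with both gauges at about (270,219) and (284,250), the jig at (188,360), and red and blue decoys beside the rack. The slim gauge appears to be at world (0.476,-0.303), with the stout one at (0.559,-0.285). The jig's yaw is about 17°.

```bash
cat >> h.py <<'E'
def go(x,y,z,yaw=None):
    "shift to world point, yaw (deg, mod 180) = world heading of tool x"
    s=read_state();M=R.from_quat(s['ee_rot']).as_matrix()
    d=M.T@(np.array([x,y,z])-s['eef_pos'])*100
    y0=np.degrees(np.arctan2(M[1,0],M[0,0]))
    t=0 if yaw is None else -((yaw-y0+90)%180-90)
    print('shift cm',np.round(d,2),'turn',round(t,1),'yaw now',round(y0,2),'pos',np.round(s['eef_pos'],4),'j6',round(s['joint_pos'][5],2))
E
python3 - <<'E'
from h import *
p=read_camera('wrist');print(np.round(p['hand_eye'],3),p['fx'],p['cx'],p['cy'])
go(.47,-.32,.30)
go(.58,.05,.30)
E
```

```text
[[ 0.     0.955  0.295  0.075]
 [ 1.    -0.    -0.001  0.001]
 [-0.001  0.295 -0.955 -0.142]
 [ 0.     0.     0.     1.   ]] 325.04891110883955 321.5358173319104 201.07128046469614
shift cm [35.5  -8.08 -6.87] turn 0 yaw now 17.12 pos [ 0.1546 -0.5018  0.2313] j6 -0.07
shift cm [ 56.9  -40.21  -6.87] turn 0 yaw now 17.12 pos [ 0.1546 -0.5018  0.2313] j6 -0.07
```

arm_command(
  commands=[5,-1,-4,0,9,-2,-7,0,13,-3,-7,0,17,-4,-7,0,21,-5,-7,0,25,-6,-7,0,29,-7,-7,0,32,-7.5,-7,0],
)

```text
clock: 1.82
eef_pos: [0.4271, -0.3413, 0.3017]
ee_rot: [0.989, 0.149, 0.0, 0.0]
wrist_force: [-0.4, -0.5, 0.4]
grip_width: 1.001
grip_force: 0.0
```

arm_command(
  commands=[4,-1,0,0,8,-2,0,0,9,-2,0,0,9,-2,0,0,9,-2,0,0,9,-2,0,0,9,-2,0,0,9,-2,0,0],
)

```text
clock: 2.48
eef_pos: [0.5047, -0.2982, 0.3017]
ee_rot: [0.989, 0.148, 0.0, 0.0]
wrist_force: [0.8, -0.4, 0.2]
grip_width: 0.999
grip_force: 0.0
```

```bash
cat > b.py <<'E'
from h import *
np.set_printoptions(precision=4,suppress=True)
import sys
s=read_state();p=read_camera('wrist');save(p,sys.argv[1])
for a in sys.argv[2:]:
    l,z=a.split(':')
    for q in tip_of(p,l)[:3]: print(l,round(q['p'],2),np.round(q['at'],1),atz(p,q['at'],float(z),s))
go(.56,.06,.3)
E
python3 b.py w1 slim_gauge:.062 stout_gauge:.062 rack:0
```

```text
slim_gauge 0.86 [257.6 281.3] [ 0.3751 -0.2844  0.062 ]
slim_gauge 0.75 [188.1 313.3] [ 0.4767 -0.2975  0.062 ]
slim_gauge 0.63 [169.5 411.6] [ 0.5329 -0.4031  0.062 ]
stout_gauge 0.89 [109.5 328.4] [ 0.5696 -0.2876  0.062 ]
rack 0.92 [146.  321.6] [ 0.5204 -0.2947  0.    ]
shift cm [ 15.73 -32.58   0.14] turn 0 yaw now 17.07 pos [ 0.5053 -0.2976  0.3015] j6 0.68
```

View pics/w1.png

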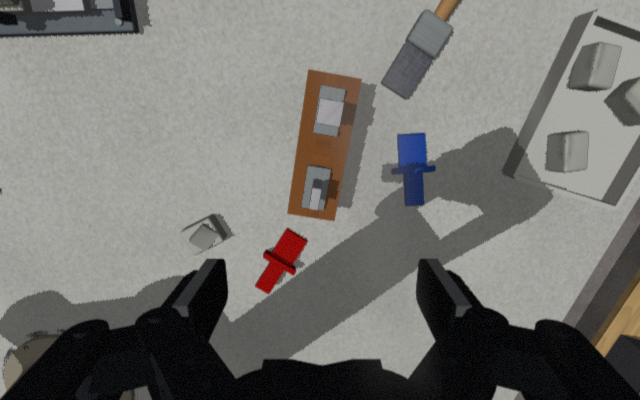

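The wrist picture shows the slim gauge's thin grip at (188,317) and the stout one at (110,330). The rack yaw is about 10°, and the red and blue decoys lie outside it. Next I go to the post with tool yaw near 107°.

arm_command(
  commands=[2,-3,0,-7,4,-6.2,0,-14,6,-9.3,0,-21,8,-12.4,0,-28,10,-15.5,0,-35,12,-18.6,0,-42,14,-21.7,0,-49,16,-24.8,0,-56],
)

```text
clock: 3.35
eef_pos: [0.5857, -0.0114, 0.3015]
ee_rot: [0.802, 0.598, 0.0, 0.0]
wrist_force: [1.0, -1.0, -0.1]
grip_width: 0.997
grip_force: 0.0
```

```bash
python3 -c "
from h import *
go(.61,.075,.3,107)"
```

```text
shift cm [ 8.98 -0.14  0.15] turn -33.5 yaw now 73.45 pos [ 0.5857 -0.0114  0.3015] j6 0.21
```

arm_command(
  commands=[2,0,0,-7,5,0,0,-14,8,0,0,-21,9,0,0,-28,9,0,0,-33.5,9,0,0,-33.5,9,0,0,-33.5,9,0,0,-33.5],
)

```text
clock: 4.02
eef_pos: [0.6117, 0.0725, 0.3014]
ee_rot: [0.599, 0.801, -0.0, 0.0]
wrist_force: [0.2, 0.1, 0.6]
grip_width: 1.001
grip_force: 0.0
```

```bash
python3 b.py w2 carriage_post:.06 joint_gap:.094 jig:0
```

```text
carriage_post 0.91 [198.5 329. ] [0.6314 0.0358 0.06  ]
joint_gap 0.75 [ 67.1 323.3] [0.5827 0.1748 0.094 ]
jig 0.65 [ 80.5 320.3] [0.5816 0.1668 0.    ]
jig 0.21 [ 67.3 319.8] [0.5766 0.1816 0.    ]
shift cm [ 0.27 -5.32  0.14] turn 0 yaw now 106.52 pos [0.6117 0.0726 0.3014] j6 -0.23
```

View pics/w2.png

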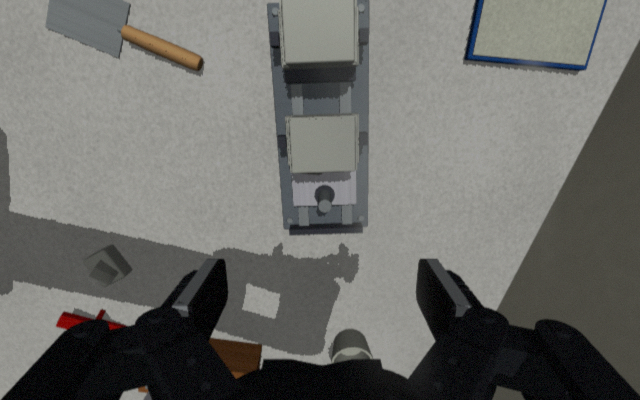

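```bash
cat > c.py <<'E'
from h import *
import json
np.set_printoptions(precision=4,suppress=True)
s=read_state();p=read_camera('wrist')
g=cv2.cvtColor(p['pixels'],cv2.COLOR_RGB2GRAY)
U=lambda r,c,z:atz(p,(r,c),z,s)
for zb in(.01,.02):
    a,b,c,d=U(5,268,zb),U(220,284.5,zb),U(5,370,zb),U(220,366.5,zb)
    print(zb,'widths',np.linalg.norm(a-c),np.linalg.norm(b-d),'ang',np.degrees(np.arctan2(*((a+c-b-d)[1::-1]))))
print('post top',U(206,325,.084),'foot',U(189,324,.034))
print('stone front corners',U(68,283,.094),U(65,357,.094),'mov',U(172,290,.094),U(172,357,.094),U(116,288,.094),U(116,358,.094))
go(.6285,.0345,.15,106.7)
c=cv2.resize(p['pixels'][0:240,240:400],None,fx=3.4,fy=2.5,interpolation=cv2.INTER_CUBIC);cv2.imwrite('pics/c1.png',c[:,:,::-1])
E
python3 c.py
```

```text
0.01 widths 0.11989069893040553 0.11651492938506061 ang 108.36688414965886
0.02 widths 0.11712299576406136 0.11382515660149735 ang 108.36688414965889
post top [0.6271 0.0327 0.084 ] foot [0.6244 0.0391 0.034 ]
stone front corners [0.5442 0.1626 0.094 ] [0.6142 0.1863 0.094 ] mov [0.5781 0.0624 0.094 ] [0.6484 0.0832 0.094 ] [0.5609 0.1192 0.094 ] [0.6307 0.1399 0.094 ]
shift cm [-4.13  0.52 15.14] turn -0.2 yaw now 106.54 pos [0.6117 0.0726 0.3014] j6 -0.23
```

```bash
python3 -c "
from h import *
print(grip_depth)
go(.6262,.0355,.12,107.7)"
```

```text
0.0187
shift cm [-3.97  0.33 18.14] turn -1.2 yaw now 106.54 pos [0.6117 0.0726 0.3014] j6 -0.23
```

arm_command(
  commands=[-1,0.1,3,-1.2,-2,0.2,6,-1.2,-3,0.3,9,-1.2,-4,0.3,12,-1.2,-4,0.3,15,-1.2,-4,0.3,18,-1.2,-4,0.3,18,-1.2,-4,0.3,18,-1.2],
)

```text
clock: 4.93
eef_pos: [0.6252, 0.0354, 0.1201]
ee_rot: [0.589, 0.808, -0.001, -0.001]
wrist_force: [0.5, -0.4, 1.8]
grip_width: 0.998
grip_force: 0.0
```

```bash
python3 b.py w3 carriage_post:.062
```

```text
carriage_post 0.69 [221.6 325.4] [0.6272 0.0347 0.062 ]
shift cm [  4.36  -5.59 -17.62] turn 0 yaw now 107.81 pos [0.6272 0.0356 0.1241] j6 -0.31
```

View pics/w3.png

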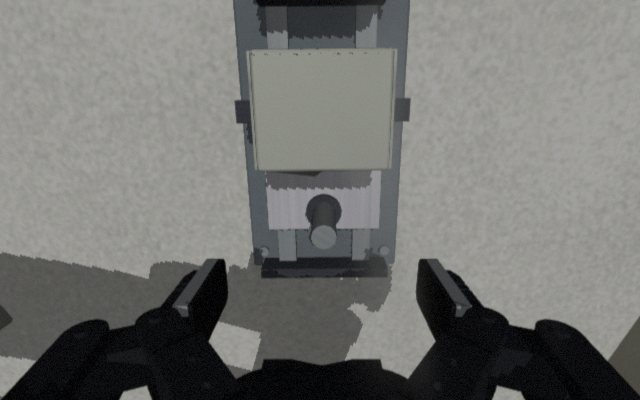

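The post top is at (238,322), centred between the fingers. The stone edges show a jig yaw of about 18.6°. I descend and grip.

arm_command(
  commands=[0,0,1.5,-0.8,0,0,3,-0.8,0,0,4.5,-0.8,0,0,6,-0.8,0,0,7,-0.8,0,0,7.7,-0.8,0,0,7.7,-0.8,0,0,7.7,-0.8],
)

```text
clock: 5.7
eef_pos: [0.6267, 0.0356, 0.0454]
ee_rot: [0.583, 0.812, 0.0, 0.001]
wrist_force: [0.1, -0.9, 0.3]
grip_width: 0.998
grip_force: 0.0
```

arm_command(
  commands=[0,0,0,0,0,0,0,0,0,0,0,0,0,0,0,0,0,0,0,0,0,0,0,0,0,0,0,0,0,0,0,0],
  hand=0.8,
)

```text
clock: 6.37
eef_pos: [0.6262, 0.0355, 0.0445]
ee_rot: [0.583, 0.812, 0.0, 0.0]
wrist_force: [-0.9, 0.3, 1.8]
grip_width: 0.167
grip_force: 58.4
```

arm_command(
  commands=[0.5,0,0,0,1,0,0,0,1.5,0,0,0,2,0,0,0,2.4,0,0,0,2.8,0,0,0,3.0,0,0,0,3.0,0,0,0],
)

```text
clock: 7.03
eef_pos: [0.6164, 0.0649, 0.0445]
ee_rot: [0.583, 0.812, 0.0, -0.0]
wrist_force: [-1.0, 0.5, 4.5]
grip_width: 0.169
grip_force: 58.9
```

arm_command(
  commands=[0.1,0,0,0,0.2,0,0,0,0.3,0,0,0,0.4,0,0,0,0.5,0,0,0,0.5,0,0,0,0.5,0,0,0,0.5,0,0,0],
)

```text
clock: 7.7
eef_pos: [0.6151, 0.0687, 0.0445]
ee_rot: [0.583, 0.812, 0.0, 0.0]
wrist_force: [-0.8, -1.8, 5.9]
grip_width: 0.17
grip_force: 59.0
```

arm_command(
  commands=[0.05,0,0,0,0.1,0,0,0,0.15,0,0,0,0.2,0,0,0,0.25,0,0,0,0.3,0,0,0,0.3,0,0,0,0.3,0,0,0],
)

```text
clock: 8.37
eef_pos: [0.6142, 0.0714, 0.0446]
ee_rot: [0.583, 0.812, 0.0, 0.0]
wrist_force: [-0.0, -1.8, 5.4]
grip_width: 0.17
grip_force: 59.0
```

arm_command(
  commands=[0.05,0,0,0,0.1,0,0,0,0.15,0,0,0,0.2,0,0,0,0.25,0,0,0,0.3,0,0,0,0.3,0,0,0,0.3,0,0,0],
)

```text
clock: 9.03
eef_pos: [0.6132, 0.0743, 0.0445]
ee_rot: [0.583, 0.812, 0.0, 0.0]
wrist_force: [1.0, -2.6, 4.6]
grip_width: 0.174
grip_force: 59.0
```

arm_command(
  commands=[0.05,0,0,0,0.1,0,0,0,0.15,0,0,0,0.2,0,0,0,0.25,0,0,0,0.3,0,0,0,0.3,0,0,0,0.3,0,0,0],
)

```text
clock: 9.7
eef_pos: [0.6129, 0.0753, 0.0445]
ee_rot: [0.584, 0.812, -0.001, 0.002]
wrist_force: [4.5, -9.0, 3.6]
grip_width: 0.168
grip_force: 58.9
```

```bash
python3 b.py w4 carriage_post:.062 joint_gap:.094
```

```text
carriage_post 0.88 [282.3 322.9] [0.613  0.0747 0.062 ]
shift cm [  0.15  -5.48 -25.55] turn 0 yaw now 108.54 pos [0.6129 0.0753 0.0445] j6 -0.26
```

View pics/w4.png

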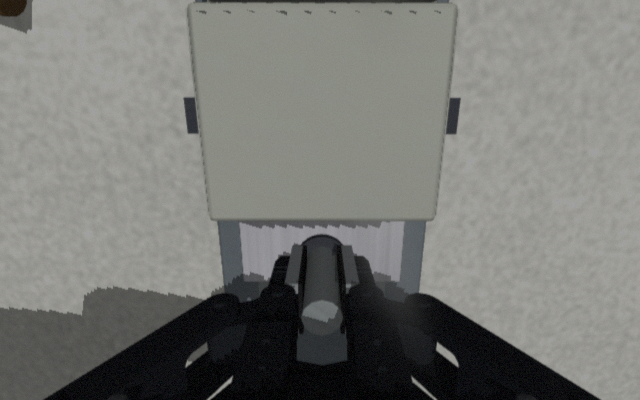

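The carriage has stopped, with force rising to 10 N. The stone's rear edge is square at row 218 and the post is between the pads. One firmer push, then I release.

arm_command(
  commands=[0.1,0,0,0,0.2,0,0,0,0.3,0,0,0,0.3,0,0,0,0.3,0,0,0,0.3,0,0,0,0.3,0,0,0,0.3,0,0,0],
)

```text
clock: 10.52
eef_pos: [0.6129, 0.0753, 0.0445]
ee_rot: [0.585, 0.811, -0.002, 0.004]
wrist_force: [9.2, -19.7, 1.4]
grip_width: 0.168
grip_force: 58.6
```

arm_command(
  commands=[0,0,0,0,0,0,0,0,0,0,0,0,0,0,0,0,0,0,0,0,0,0,0,0,0,0,0,0,0,0,0,0],
  hand=8.5,
)

```text
clock: 11.18
eef_pos: [0.611, 0.0802, 0.0442]
ee_rot: [0.583, 0.812, -0.0, -0.0]
wrist_force: [-0.7, -0.2, 0.1]
grip_width: 0.996
grip_force: 0.0
```

arm_command(
  commands=[0,0,-3,0,0,0,-7,0,0,0,-11,0,1,0,-15,0,3,0,-17,0,6,0,-17,0,8,0,-17,0,8,0,-17,0],
)

```text
clock: 11.85
eef_pos: [0.5845, 0.1593, 0.215]
ee_rot: [0.582, 0.813, 0.001, -0.0]
wrist_force: [0.1, 0.1, -0.6]
grip_width: 0.997
grip_force: 0.0
```

arm_command(
  commands=[0,0,0,7,0,0,0,14,0,0,0,21,0,0,0,28,0,0,0,35,0,0,0,42,0,0,0,49,0,0,0,56],
)

```text
clock: 12.52
eef_pos: [0.5857, 0.1552, 0.2139]
ee_rot: [0.898, 0.44, -0.0, 0.0]
wrist_force: [-0.6, 0.2, -0.3]
grip_width: 0.996
grip_force: 0.0
```

```bash
python3 -c "
from h import *
go(.578,.176,.21,18.6)"
```

```text
shift cm [ 1.18 -1.88  0.39] turn 33.6 yaw now 52.25 pos [0.5857 0.1552 0.2139] j6 0.86
```

arm_command(
  commands=[1,-1,0,7,1.2,-1.9,0,14,1.2,-1.9,0,21,1.2,-1.9,0,28,1.2,-1.9,0,33.6,1.2,-1.9,0,33.6,1.2,-1.9,0,33.6,1.2,-1.9,0,33.6],
)

```text
clock: 13.18
eef_pos: [0.5778, 0.1766, 0.2141]
ee_rot: [0.986, 0.166, -0.0, 0.0]
wrist_force: [-0.9, 0.1, 1.1]
grip_width: 0.997
grip_force: 0.0
```

```bash
python3 b.py w5 carriage_post:.062 joint_gap:.094; python3 -c "
from h import *
go(.477,-.298,.25,10)"
```

```text
carriage_post 0.87 [184.4 441.8] [0.615 0.07  0.062]
carriage_post 0.47 [193.8 328.6] [0.5717 0.1666 0.062 ]
joint_gap 0.72 [191.  323.9] [0.5811 0.1748 0.094 ]
shift cm [-5.5  10.46 -8.58] turn 0 yaw now 19.1 pos [0.5778 0.1768 0.2142] j6 1.47
shift cm [-25.06  41.57  -3.58] turn 9.1 yaw now 19.1 pos [0.5778 0.1768 0.2142] j6 1.47
```

View pics/w5.png

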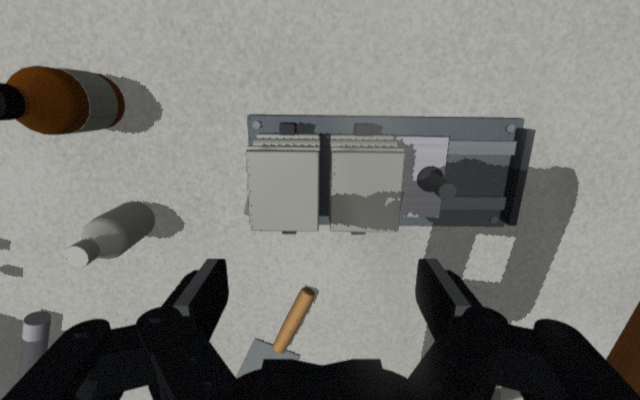

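The gap now lies between columns 320 and 330, rows 149 to 231, and runs vertically, so it is aligned with the tool. I refine it numerically.

```bash
cat > gap.py <<'E'
from h import *
np.set_printoptions(precision=4,suppress=True)
s=read_state();p=read_camera('wrist')
g=cv2.GaussianBlur(cv2.cvtColor(p['pixels'],cv2.COLOR_RGB2GRAY).astype(float),(1,5),0)
L=[];Rr=[]
for r in range(158,226,4):
    d=np.gradient(g[r,312:340]);
    def sub(i,e): 
        w=e[max(i-1,0):i+2]; k=np.arange(max(i-1,0),max(i-1,0)+len(w)); return 312+(w*k).sum()/w.sum()
    a=sub(int(np.argmin(d)),-d);b=sub(int(np.argmax(d)),d);L.append((r,a));Rr.append((r,b))
pts=[]
for (r,a),(_,b) in zip(L,Rr):
    A=atz(p,(r,a),.094,s);B=atz(p,(r,b),.094,s);pts.append((A+B)/2);print(r,round(a,1),round(b,1),round(np.linalg.norm(A-B)*1e3,1),((A+B)/2))
x=np.array(pts);v=np.polyfit(x[:,0],x[:,1],1);print('yaw',np.degrees(np.arctan(v[0])))
for r in (149,231.5): print(atz(p,(r,325),.094,s))
E
python3 gap.py
```

```text
158 318.8 331.1 10.0 [0.6075 0.1833 0.094 ]
162 318.7 331.1 10.1 [0.6044 0.1822 0.094 ]
166 318.2 331.1 10.6 [0.6012 0.1814 0.094 ]
170 318.2 331.1 10.6 [0.5981 0.1803 0.094 ]
174 318.2 331.1 10.6 [0.5949 0.1792 0.094 ]
178 318.2 331.1 10.7 [0.5917 0.1781 0.094 ]
182 318.1 331.0 10.7 [0.5885 0.177  0.094 ]
186 318.1 331.0 10.7 [0.5853 0.1759 0.094 ]
190 318.1 330.9 10.7 [0.582  0.1748 0.094 ]
194 318.1 331.0 10.8 [0.5788 0.1736 0.094 ]
198 318.1 329.2 9.3 [0.5752 0.1732 0.094 ]
202 318.1 329.1 9.3 [0.5719 0.172  0.094 ]
206 318.1 329.1 9.3 [0.5685 0.1709 0.094 ]
210 318.1 329.1 9.4 [0.5651 0.1697 0.094 ]
214 318.0 330.1 10.3 [0.5619 0.1681 0.094 ]
218 317.2 331.0 11.9 [0.5584 0.1669 0.094 ]
222 317.1 330.8 11.8 [0.5549 0.1658 0.094 ]
yaw 18.180186126458302
[0.6144 0.1857 0.094 ]
[0.5469 0.1621 0.094 ]
```

arm_command(
  commands=[-2,3.3,-1,1,-4,6.6,-2,2,-6,10,-3,3,-8,13.3,-3.5,4,-10,16.6,-3.5,5,-12,20,-3.5,6,-14,23.3,-3.5,7,-16,26.6,-3.5,9],
)

```text
clock: 14.05
eef_pos: [0.5124, -0.1284, 0.2495]
ee_rot: [0.996, 0.087, 0.0, 0.0]
wrist_force: [1.1, -0.1, -0.2]
grip_width: 1.0
grip_force: 0.0
```

```bash
python3 -c "
from h import *
go(.477,-.298,.22,10)"
```

```text
shift cm [-6.44 16.09  2.96] turn 0.0 yaw now 10.03 pos [ 0.5124 -0.1284  0.2495] j6 1.08
```

arm_command(
  commands=[-1.5,4,1,0,-3,8,2,0,-4.5,12,3,0,-6.4,16.1,3,0,-6.4,16.1,3,0,-6.4,16.1,3,0,-6.4,16.1,3,0,-6.4,16.1,3,0],
)

```text
clock: 14.72
eef_pos: [0.4787, -0.2951, 0.2196]
ee_rot: [0.996, 0.088, 0.0, -0.0]
wrist_force: [0.3, 0.9, -0.2]
grip_width: 0.994
grip_force: 0.0
```

```bash
python3 b.py w6 slim_gauge:.062 stout_gauge:.062 rack:0
```

```text
slim_gauge 0.72 [275.  291.8] [ 0.3772 -0.2829  0.062 ]
slim_gauge 0.59 [145.9 446.6] [ 0.5337 -0.4027  0.062 ]
slim_gauge 0.56 [183.6 324.7] [ 0.4791 -0.2991  0.062 ]
rack 0.79 [131.5 326.9] [ 0.522  -0.2944  0.    ]
shift cm [ 14.26 -33.53  -8.05] turn 0 yaw now 10.14 pos [ 0.4787 -0.2952  0.2196] j6 0.78
```

View pics/w6.png

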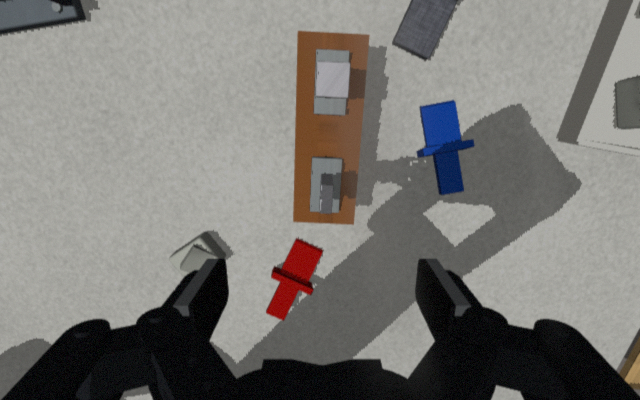

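The slim gauge's cross bar spans columns 311–343 and rows 156–213. Its grip runs from (175,328) to its top at about (212,326). The stout gauge is at (80,332).

Run:
```python
from h import *
np.set_printoptions(precision=4,suppress=True)
s=read_state();p=read_camera('wrist')
U=lambda r,c,z:atz(p,(r,c),z,s)
a,b,c,d=U(222,293,.062),U(31,299,.062),U(223,354,.062),U(34,369,.062)
for u,v in((a,b),(c,d)): print(np.linalg.norm(v-u),np.degrees(np.arctan2(*(v-u)[1::-1])))
print(np.linalg.norm(a-c),(a+b+c+d)/4)
th=np.radians(10);cen=(a+b+c+d)/4;print('slot',cen-.045*np.array([np.cos(th),np.sin(th),0]))
k=[U(157,314,.07),U(157,343,.07),U(213,311,.07),U(213,341,.07)];print(np.mean(k,0),np.linalg.norm(k[0]-k[2]),np.linalg.norm(k[0]-k[1]))
print('griptop',U(205,326.5,.114))
c=cv2.resize(p['pixels'][140:230,280:380],None,fx=6,fy=6,interpolation=cv2.INTER_CUBIC);cv2.imwrite('pics/c2.png',c[:,:,::-1])
```

```text
0.16952022312344855 6.990053835361675
0.16827213691900728 7.587351549170463
0.0600393997254054 [ 0.5239 -0.2944  0.062 ]
slot [ 0.4796 -0.3022  0.062 ]
[ 0.4795 -0.3014  0.07  ] 0.05347681016025929 0.02611958824014918
griptop [ 0.4747 -0.3009  0.114 ]
```

View pics/c2.png

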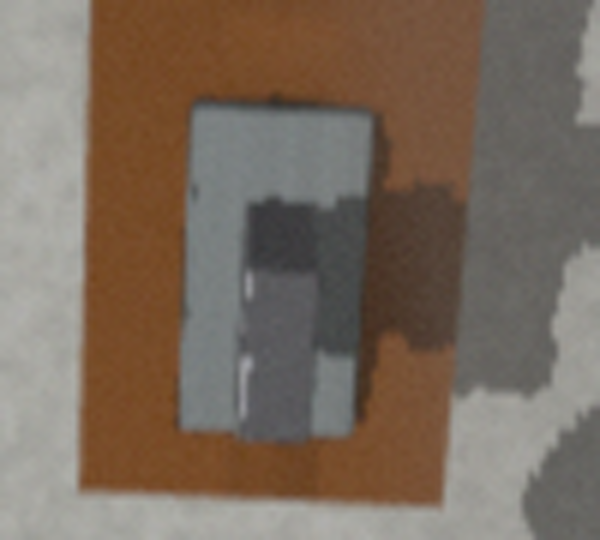

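The crop shows the slim grip (10 mm thick) centred on its cross bar with its top centre at about (199,326). The gauge is at (0.479,-0.3005), yaw 7.3°.

```bash
python3 -c "
from h import *
go(.479,-.3004,.077,7.3)"
```

```text
shift cm [-0.06  0.5  14.25] turn 2.8 yaw now 10.12 pos [ 0.4786 -0.2954  0.2195] j6 0.78
```

arm_command(
  commands=[-0.05,0.5,2,2.8,-0.05,0.5,4,2.8,-0.05,0.5,7,2.8,-0.05,0.5,9.5,2.8,-0.05,0.5,12,2.8,-0.05,0.5,13.5,2.8,-0.05,0.5,14.2,2.8,-0.05,0.5,14.2,2.8],
)

```text
clock: 15.63
eef_pos: [0.4779, -0.3004, 0.0756]
ee_rot: [0.998, 0.063, -0.001, -0.001]
wrist_force: [1.0, 0.7, -0.4]
grip_width: 0.993
grip_force: 0.0
```

arm_command(
  commands=[0,0,0,0,0,0,0,0,0,0,0,0,0,0,0,0,0,0,0,0,0,0,0,0,0,0,0,0,0,0,0,0],
  hand=0.3,
)

```text
clock: 16.3
eef_pos: [0.4787, -0.3015, 0.0777]
ee_rot: [0.998, 0.063, 0.0, 0.0]
wrist_force: [-0.5, 0.0, 2.4]
grip_width: 0.107
grip_force: 58.9
```

Width matches the 10 mm grip. Lifting.

arm_command(
  commands=[0,0,-1,0,0,0,-3,0,0,0,-5,0,0,0,-8,0,0,0,-11,0,0,0,-14,0,0,0,-14,0,0,0,-14,0],
)

```text
clock: 16.97
eef_pos: [0.4791, -0.3018, 0.2197]
ee_rot: [0.998, 0.063, 0.002, 0.001]
wrist_force: [0.4, 0.4, -1.5]
grip_width: 0.111
grip_force: 58.7
```

```bash
python3 -c "
from h import *
print(read_state()['wrist_force'],read_state()['grip_width'])
go(.5805,.1742,.215,18.7)"
```

```text
[ 0.4398939   0.41987809 -1.5168343 ] 0.11061506148378063
shift cm [ 16.04 -45.95   0.38] turn -11.5 yaw now 7.22 pos [ 0.4791 -0.3018  0.2197] j6 0.82
```

arm_command(
  commands=[1,-3,0,0,2.2,-6.4,0,-2,3.4,-9.8,0,-4,4.6,-13.2,0,-6,5.8,-16.6,0,-8,7,-20,0,-10,8.2,-23.4,0,-11.5,9.4,-26.8,0,-11.5],
)

```text
clock: 17.63
eef_pos: [0.5373, -0.0218, 0.2154]
ee_rot: [0.987, 0.163, -0.002, -0.0]
wrist_force: [-0.1, -0.4, -1.3]
grip_width: 0.107
grip_force: 58.8
```

```bash
python3 -c "
from h import *
go(.5805,.1742,.20,18.7)"
```

```text
shift cm [ 10.41 -17.16   1.53] turn 0.1 yaw now 18.8 pos [ 0.5373 -0.0218  0.2154] j6 1.13
```

arm_command(
  commands=[2,-3.3,0,0,4,-6.6,0,0,6,-9.9,0,0,8,-13.2,0,0,9.5,-16,1,0,10.4,-17.2,2,0,10.4,-17.2,2.5,0,10.4,-17.2,2.5,0],
)

```text
clock: 18.3
eef_pos: [0.58, 0.1728, 0.1885]
ee_rot: [0.987, 0.163, -0.003, 0.0]
wrist_force: [0.0, 0.2, -2.2]
grip_width: 0.11
grip_force: 58.9
```

arm_command(
  commands=[0,0,0,0,0,0,0,0,0,0,0,0,0,0,0,0,0,0,0,0,0,0,0,0,0,0,0,0,0,0,0,0],
)

```text
clock: 18.97
eef_pos: [0.5814, 0.1725, 0.1923]
ee_rot: [0.987, 0.163, 0.0, 0.0]
wrist_force: [0.1, -0.0, -1.7]
grip_width: 0.109
grip_force: 58.9
```

```bash
python3 b.py w7 joint_gap:.094 slim_gauge:.17; python3 -c "
from h import *
go(.5805,.1742,.19,18.7)"
```

```text
joint_gap 0.74 [203.3 318.1] [0.5795 0.1738 0.094 ]
slim_gauge 0.97 [247.3 322.6] [0.5792 0.1704 0.17  ]
shift cm [ -5.64   9.98 -10.78] turn 0 yaw now 18.72 pos [0.5814 0.1726 0.1922] j6 1.47
shift cm [-0.03 -0.17  0.22] turn 0.0 yaw now 18.72 pos [0.5814 0.1726 0.1922] j6 1.47
```

View pics/w7.png

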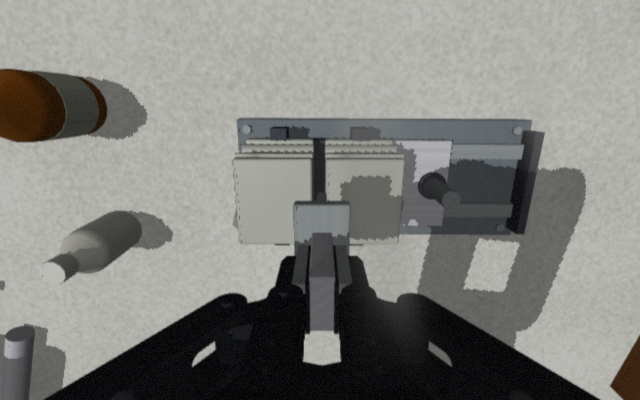

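The gap is at columns 314–326 (rows 156–200) and the bar at 294–349, with the gauge hanging vertical and nearly centred. I work out the lateral offset.

```bash
cat > e.py <<'E'
from h import *
np.set_printoptions(precision=4,suppress=True)
s=read_state();p=read_camera('wrist')
T=R.from_quat(s['ee_rot']).as_matrix();o=s['eef_pos']
g=cv2.GaussianBlur(cv2.cvtColor(p['pixels'],cv2.COLOR_RGB2GRAY).astype(float),(1,3),0)
def edge(r,lo,hi,sg):
    d=sg*np.gradient(g[r])[lo:hi];i=int(np.argmax(d));k=np.arange(max(i-1,0),min(i+2,len(d)));return lo+(d[k]*k).sum()/d[k].sum()
tl=lambda r,c,z:T.T@(atz(p,(r,c),z,s)-o)*1e3
for r in range(160,194,4):
    a,b=edge(r,308,320,-1),edge(r,320,332,1);A,B=tl(r,a,.094),tl(r,b,.094)
    print(r,round(a,1),round(b,1),'tool x %.1f y %.2f w %.1f'%(A[0],(A[1]+B[1])/2,B[1]-A[1]))
zt=o[2]-.0077
for r in (206,210,214,218,222,226):
    a,b=edge(r,286,302,-1),edge(r,340,356,1);A,B=tl(r,a,zt),tl(r,b,zt)
    a2,b2=edge(r,286,302,1),edge(r,340,356,-1);A2,B2=tl(r,a2,zt),tl(r,b2,zt)
    print('bar',r,round(a,1),round(b,1),round(a2,1),round(b2,1),'y %.2f w %.1f | y %.2f w %.1f'%((A[1]+B[1])/2,B[1]-A[1],(A2[1]+B2[1])/2,B2[1]-A2[1]),'x %.1f'%A[0])
for r in (192,196,200): print(r,g[r,304:340].astype(int))
print('stone far/near edges', [tl(r,320,.094)[0] for r in (156,243.5)])
E
python3 e.py
```

```text
160 310.9 325.1 tool x 32.5 y -1.83 w 10.5
164 311.0 325.1 tool x 29.5 y -1.80 w 10.5
168 311.1 325.1 tool x 26.4 y -1.79 w 10.5
172 311.0 325.1 tool x 23.4 y -1.82 w 10.6
176 311.0 325.1 tool x 20.3 y -1.82 w 10.6
180 311.1 325.1 tool x 17.2 y -1.82 w 10.6
184 311.1 325.0 tool x 14.1 y -1.84 w 10.6
188 311.1 325.1 tool x 10.9 y -1.84 w 10.7
192 311.1 325.2 tool x 7.8 y -1.81 w 10.8
bar 206 292.6 351.5 296.3 348.7 y 0.97 w 28.5 | y 1.19 w 25.4 x 26.0
bar 210 292.4 inf 296.9 348.9 y nan w nan | y 1.39 w 25.2 x 23.9
bar 214 292.4 352.2 294.8 348.7 y 1.10 w 29.2 | y 0.83 w 26.3 x 21.9
bar 218 292.4 352.4 290.3 348.6 y 1.14 w 29.4 | y -0.28 w 28.5 x 19.8
bar 222 292.7 351.5 297.1 348.3 y 1.00 w 28.8 | y 1.29 w 25.1 x 17.7
bar 226 292.7 348.6 298.9 348.1 y 0.29 w 27.6 | y 1.69 w 24.3 x 15.6
192 [161 161 162 161 164 161 141 112  62  47  40  32  34  40  40  44  48  47
  46  44  48  83 135 154 158 158 159 160 159 160 159 158 159 160 160 157]
196 [162 162 163 161 163 161 140 113  63  47  37  33  35  53  54  54  54  56
  51  53  52  58  96 150 158 160 159 159 158 158 159 160 159 159 158 157]
200 [125 125 125 125 125 125 111  95  60  52  41  42  44  48  52  50  49  50
  51  48  53  52  72 115 123 124 124 124 124 125 123 125 123 124 124 124]
stone far/near edges [np.float64(35.45241554954472), np.float64(-35.272487567829884)]e.py:7: RuntimeWarning: divide by zero encountered in scalar divide
  d=sg*np.gradient(g[r])[lo:hi];i=int(np.argmax(d));k=np.arange(max(i-1,0),min(i+2,len(d)));return lo+(d[k]*k).sum()/d[k].sum()
h.py:13: RuntimeWarning: invalid value encountered in divide
  o,d=ray(p,at,st);return o+d*(z-o[2])/d[2]
```

arm_command(
  commands=[-0.1,-0.27,0.5,0,-0.1,-0.27,1,0,-0.1,-0.27,1.5,0,-0.1,-0.27,2,0,-0.1,-0.27,2.6,0,-0.1,-0.27,3,0,-0.1,-0.27,3,0,-0.1,-0.27,3,0],
)

```text
clock: 19.83
eef_pos: [0.5795, 0.1748, 0.1618]
ee_rot: [0.987, 0.163, -0.0, 0.0]
wrist_force: [-0.2, 0.0, -1.3]
grip_width: 0.109
grip_force: 59.0
```

arm_command(
  commands=[0,0,0,0,0,0,0,0,0,0,0,0,0,0,0,0,0,0,0,0,0,0,0,0,0,0,0,0,0,0,0,0],
)

```text
clock: 20.5
eef_pos: [0.5796, 0.1749, 0.1622]
ee_rot: [0.987, 0.163, 0.0, 0.0]
wrist_force: [0.5, -0.3, -0.9]
grip_width: 0.106
grip_force: 59.0
```

Run:
```python
from h import *
s=read_state();print(s['eef_pos'],s['wrist_force'])
p=read_camera('wrist')
c=cv2.resize(p['pixels'][130:250,270:380],None,fx=5,fy=5,interpolation=cv2.INTER_CUBIC);cv2.imwrite('pics/c3.png',c[:,:,::-1])
```

```text
[0.57957549 0.17486332 0.16223671] [ 0.53572439 -0.32179808 -0.93673334]
```

View pics/c3.png

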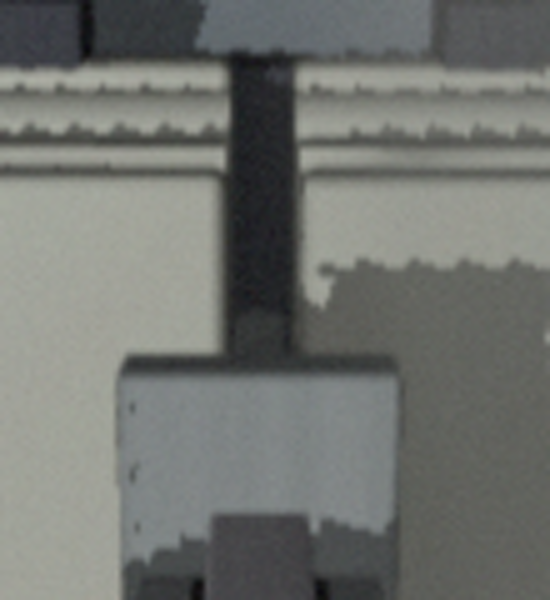

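The blade (crop columns 232–290) is centred in the gap (225–300). Inserting.

arm_command(
  commands=[0,0,0.3,0,0,0,0.6,0,0,0,0.9,0,0,0,1.2,0,0,0,1.5,0,0,0,1.8,0,0,0,2.1,0,0,0,2.4,0],
)

```text
clock: 21.22
eef_pos: [0.5795, 0.1749, 0.1379]
ee_rot: [0.987, 0.163, -0.0, 0.0]
wrist_force: [0.6, 0.2, -0.8]
grip_width: 0.11
grip_force: 59.0
```

Clean entry with no contact forces.

arm_command(
  commands=[0,0,0.4,0,0,0,0.8,0,0,0,1.2,0,0,0,1.6,0,0,0,2.0,0,0,0,2.3,0,0,0,2.5,0,0,0,2.5,0],
)

```text
clock: 21.88
eef_pos: [0.5793, 0.1748, 0.1126]
ee_rot: [0.987, 0.163, -0.0, 0.0]
wrist_force: [0.5, 0.3, -1.4]
grip_width: 0.108
grip_force: 59.0
```

arm_command(
  commands=[0,0,0.05,0,0,0,0.1,0,0,0,0.15,0,0,0,0.2,0,0,0,0.25,0,0,0,0.3,0,0,0,0.3,0,0,0,0.3,0],
)

```text
clock: 22.55
eef_pos: [0.5796, 0.1748, 0.1102]
ee_rot: [0.987, 0.163, -0.0, 0.0]
wrist_force: [-0.2, -0.1, -0.9]
grip_width: 0.11
grip_force: 59.0
```

arm_command(
  commands=[0,0,0.05,0,0,0,0.1,0,0,0,0.15,0,0,0,0.2,0,0,0,0.25,0,0,0,0.25,0,0,0,0.25,0,0,0,0.25,0],
)

```text
clock: 23.22
eef_pos: [0.5798, 0.1749, 0.1097]
ee_rot: [0.987, 0.163, 0.001, 0.0]
wrist_force: [-5.5, -0.6, 9.0]
grip_width: 0.106
grip_force: 60.6
```

It seated at the predicted height with 9 N. Releasing, then retreating.

arm_command(
  commands=[0,0,0,0,0,0,0,0,0,0,0,0,0,0,0,0,0,0,0,0,0,0,0,0,0,0,0,0,0,0,0,0],
  hand=5,
)

```text
clock: 23.88
eef_pos: [0.5796, 0.1748, 0.1077]
ee_rot: [0.987, 0.163, -0.0, 0.0]
wrist_force: [-0.5, -1.1, -0.4]
grip_width: 0.586
grip_force: 0.0
```

arm_command(
  commands=[0,0,-0.5,0,0,0,-1.5,0,0,0,-3,0,0,0,-5,0,0,0,-7,0,0,0,-9,0,0,0,-10,0,0,0,-10,0],
)

```text
clock: 24.55
eef_pos: [0.5807, 0.1751, 0.2117]
ee_rot: [0.987, 0.163, 0.003, -0.0]
wrist_force: [-0.1, 0.2, 0.8]
grip_width: 0.585
grip_force: 0.0
```

Run:
```python
from h import *
np.set_printoptions(precision=4,suppress=True)
s=read_state();print(s['eef_pos'],s['wrist_force'],s['clock'])
p=read_camera('wrist');save(p,'w8')
for l,z in (('slim_gauge',.094),('carriage_post',.062)):
    for q in tip_of(p,l)[:2]: print(l,q['p'],q['at'],atz(p,q['at'],z,s))
T=R.from_quat(s['ee_rot']).as_matrix();o=s['eef_pos']
g=cv2.cvtColor(p['pixels'],cv2.COLOR_RGB2GRAY)
for z,n in((.094,'gapend'),):
  for x in (.030,.032,-.031,-.033): 
    X=np.array([.5795,.1749,.094])+x*np.array([np.cos(np.radians(18.7)),np.sin(np.radians(18.7)),0])
    r,c=proj(p,X,s);print(x,round(r),round(c),g[int(round(r)),int(c)-14:int(c)+16])
```

```text
[0.5807 0.1751 0.2117] [-0.1126  0.1642  0.8081] 24.55
slim_gauge 0.82 [196.5, 320.2] [0.5799 0.175  0.094 ]
carriage_post 0.81 [185.2, 438.6] [0.6166 0.0719 0.062 ]
carriage_post 0.24 [348.0, 276.8] [0.3938 0.162  0.062 ]
0.03 161 320 [161 158 161 157 159 160 159 157 134  99  55  42  37  33  38  36  31  31
  40  37  37  54  90 143 153 153 158 157 156 153]
0.032 159 320 [157 157 160 158 158 158 156 159 132  98  55  37  32  35  33  38  36  38
  41  41  36  51  89 144 152 156 153 156 155 151]
-0.031 232 320 [158 155 158 156 154 157 162 155 119  95 107 108 109 109 111 112 111 112
 113 113 111 101 123 145 138 153 155 158 157 154]
-0.033 234 320 [151 151 150 151 149 153 151 152 130 123 157 166 166 173 173 174 175 176
 174 173 175 162 150 145 146 149 147 148 147 150]
```

```bash
python3 -c "
from plant import *
print(hand_in())"
```

```text
the job is handed in; nothing more can be done
None
```

The job is handed in, with the carriage home against its stop and the slim gauge standing midway in the gap. Its cross bar came to rest at the predicted height, and the gap width read the same before and after insertion. The stout gauge was left in the rack, and it took about 25 s of the 61 s; I don't have the judge's verdict.

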